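# Fit the sprung mandrel rest into its bench bracket

### The arm

A 6-joint arm with a two-finger parallel gripper is mounted at the origin on the work surface. World frame = base frame: x ahead of the robot, y to its left, z up, the work surface at z = 0. Lengths are in m, angles in rad, forces in N, time in s.
With the tool pointing down it reaches from about 0.35 to 0.85 m from the base axis. Payload 8.1 kg.
Tool frame: the origin (TCP) lies midway between the tips of the shut fingers; the grasp point (between the pads) lies 19 mm behind it; z points along the fingers, y is the line along which they close (so a half turn about z gives the same grasp; the last joint's range is limited). The gripper opens to 93 mm and grips with 3 to 60 N. Pads are 15 mm wide; open, the fingers measure 128 mm over their backs; the gripper's body (75 mm by 188 mm) begins 65 mm behind the grasp point.
Start: joints at [1.112, 0.13, 1.488, -0, 1.523, -0.085], TCP at [0.219, 0.559, 0.219] pointing down, gripper open.
Joint ranges: [-2.96, 2.96], [-0.89, 2.26], [0.02, 2.5], [-1.34, 4.48], [0, 2.73], [-2.66, 2.66]. Speed limits (rad/s): [2.39, 2.39, 2.79, 3.14, 3.14, 3.14].

### API

Orientations are given as a rotation vector (axis times angle).
In Python, from plant import read_state, read_camera, camera_model, close_job gives the robot as it stands. The module is installed in compiled form; this text tells all that it offers.
- The arm moves only by the tool carry_out, never from a script. Its argument "moves" is a list of rows, each an object of numbers: "jaw": the finger opening in m, from 0 to 0.093; "dx", "dy", "dz": the shift along the tool's x, y, z in m; "yaw": the turn about the tool's z in rad. In form: [{"jaw": .., "dx": .., "dy": .., "dz": .., "yaw": ..}, ...]. A call has 1 to 8 rows; each row shifts and turns the commanded pose from where the row before left it, along the tool's axes as they then stand; what a row does not reach is not made up. A row lasts 1/8 s, in which the tool goes at most 62.5 mm and 10.7 degrees, less where a joint would pass 70% of its speed; a pose out of reach is approached as far as the arm can. A call is refused whole if a number of a shift passes 0.0625 or a number of a turn 0.188, either way. A call with a gripper value outside its range is refused whole. The fingers move at their own pace and stop on an object; "grip_force" is the grip in N (left out, the last holds). Time passes only in rows, so rows that do not move let the fingers close. It gives the time, the measured TCP pose, the force, the opening and the grip force at its end, in the units of the state.
- read_state(): the state, without advancing time (a new reading comes with each control period).
- read_camera(name): name is "scene" or "top" or "wrist"; returns the picture (420x560x3 uint8, red, green, blue); there is no depth.
- camera_model(name): a dict with "camera_matrix" (3x3 intrinsics, pixels), "k1" (the pictures are not rectified: a ray, as slopes to the right and down, at radius r is drawn at 1 + k1 r^2 times it, then the intrinsics apply), "view" (4x4, takes a point from world to camera coordinates). Camera axes: x right, y up, looking along -z (the intrinsics and any distortion apply to the point x, -y, -z); pixel columns grow to the right and rows downward; lengths in m; the calibration is good to about 2 mm. A picture is of the moment at which its call begins: read the wrist's pose just before it. camera_model takes no time and is no camera call; for the wrist camera it gives the pose at the moment of the call.
- close_job(): hands the job in; it is judged then, once.
The state is a dict: "t": time; "q": joint angles; "dq": joint speeds; "joint_torque": joint torques, N m; "tool_pos": TCP position; "orientation": TCP orientation; "force": force on the tool from outside, world axes, zero at the start; "wrist_torque": the same for the moment, N m; "opening": finger opening in m; "gripper_force": force on a finger pad.
Only numpy, scipy, OpenCV 4.12 (cv2) and the standard library are available. Lean on these libraries where they do the work, as an engineer would, in place of code of your own. Each camera call takes 0.05 s, during which the arm holds its last target. There are 200 camera calls.

### The job

Fit the dark wooden mandrel rest (brass finger tabs, cork pad) into the green two-cheeked bracket on the bench: squeeze its two tabs together so that the end pins draw in, lower it between the cheeks onto the ledge, and let go so that both pins spring into the slots. Leave the blue rest where it stands.

Things in the scene. Friction and masses are not known exactly. Their poses are not given: they have to be found in the camera images.
- rest: Dark wooden rest: block 34 (x) by 116 (y) by 24 mm high, cork pad on top, 0.28 kg. Origin: centre of its underside; z up, y along the pins. 10 mm steel pins 12 mm up, tips at y = +-80 mm when free. Two upright brass tabs, 26 mm wide (x), 6 mm thick, rise to 70 mm above the underside, outer faces at y = +-34 mm when free. Grip across both tabs from above, fingertips 30 to 50 mm up.
- rest_pin (a joint): How far each pin, with the tab fixed to it, is pushed in towards the middle of the wooden rest, in m: 0 free, 0.018 fully squeezed (end stop; tabs 32 mm over their outer faces, pin tips at +-62 mm). Both sides are geared to move alike. The spring pushes each finger with 4 N at 0, 9 N at 0.018; a grip of about 20 N holds it squeezed for carrying.
- bracket: Green steel bracket fixed to the bench. Origin: on the bench under its middle; z up, y from cheek to cheek. Cheeks 52 mm high, inner faces at y = +-72 mm; each has a slot at x = 0, 34 mm wide, 20 to 44 mm up, 6.5 mm deep. Dark ledge between, 50 by 100 mm, top 20 mm up: the fitted rest's underside lies on it, its y along the bracket's y (either way round), pins in the slots, rest_pin about 0.0015.
- spare: The other rest, to be left alone: same shape and size as the wooden one, but a blue plastic block with dark steel tabs and a black rubber pad. Origin and axes as for the wooden rest.

How it is judged:
On the way:
1. the wooden rest is held over or in the bracket with its pins drawn in by more than 10 mm (value of joint rest_pin above 0.01 m and horizontal distance between rest and bracket below 0.04 m), for 0.1 s.
At the end, for the whole second after the job is handed in: The wooden rest sits still and upright (8 deg) in the bracket, centred within 15 mm across and 10 mm along, turned at most 11 deg from the cheek-to-cheek line (either way round), underside 15 to 27 mm above the bench, both pins sprung out into the slots (rest_pin under 4.5 mm) (value of joint rest_pin below 0.0045 m and x of rest in the frame of bracket between -0.015 and 0.015 m and y of rest in the frame of bracket between -0.01 and 0.01 m and z of rest in the frame of bracket between 0.015 and 0.027 m and angle between the y axis of rest and the y axis of bracket, either way round below 0.2 rad and angle between rest's own z axis and vertical below 0.15 rad and linear speed of rest below 0.02 m/s); the robot touches nothing.
It fails at once if the blue rest is moved more than 30 mm (distance of spare from where it was at the start of the episode above 0.03 m).
It also fails if it takes over 38 s, if anything falls off the work surface, if the arm or the gripper's body presses on something with over 40 N, if the wrist force passes 120 N, or if a joint passes its speed limit or range.

## Working session

There is one attempt and no reset: what is moved stays moved. The work goes in short steps, Python scripts to look and compute and a tool call to move; the robot and the scene stay as the last step left them, time stands still between calls to the robot, and variables do not carry over. Pictures are saved under pics/ and viewed, at most 10 in all, crops included, and the job is handed in when it is done.

Besides the shell and the picture viewer there is one more tool, called after "Request:" in YAML: its name, and indented under it one key for each argument. carry_out: Moves the arm, as the interface text tells. Its arguments: {"type":"object","properties":{"moves":{"type":"array","items":{"type":"object","properties":{"jaw":{"type":"number"},"dx":{"type":"number"},"dy":{"type":"number"},"dz":{"type":"number"},"yaw":{"type":"number"}}}},"grip_force":{"type":"number"}},"required":["moves"]}

```bash
mkdir -p pics
cat > h.py <<'E'
import numpy as np, cv2
from plant import *
def ray(m,u,v):
    K=np.array(m["camera_matrix"]);V=np.array(m["view"])
    d=cv2.undistortPoints(np.array([[[u,v]]],float),K,np.array([m["k1"],0,0,0,0.]),None,None)[0,0] if 0 else None
    x=(u-K[0,2])/K[0,0];y=(v-K[1,2])/K[1,1];r0=np.hypot(x,y);r=r0
    for _ in range(20): r=r0/(1+m["k1"]*r*r)
    s=r/r0 if r0>0 else 1
    R=V[:3,:3];c=-R.T@V[:3,3]
    return c,R.T@np.array([x*s,-y*s,-1])
def onz(m,u,v,z):
    c,d=ray(m,u,v);return c+d*(z-c[2])/d[2]
def proj(m,p):
    K=np.array(m["camera_matrix"]);V=np.array(m["view"]);q=V[:3,:3]@np.array(p)+V[:3,3]
    x=q[0]/-q[2];y=-q[1]/-q[2];f=1+m["k1"]*(x*x+y*y)
    return K[0,0]*x*f+K[0,2],K[1,1]*y*f+K[1,2]
E
python3 - <<'E'
from h import *
s=read_state();print(s["t"],s["tool_pos"],s["orientation"],s["opening"])
ims=[read_camera(n)[:,:,::-1] for n in("top","scene")]
for n,i in zip(("top","scene"),ims): cv2.imwrite(f"pics/{n}0.png",i)
for n in("top","scene"):
    m=camera_model(n);V=np.array(m["view"]);print(n,-V[:3,:3].T@V[:3,3],m["k1"])
E
```

```text
0.0 [0.21880966 0.55806086 0.21759617] [-5.83587063e-01 -3.08643490e+00  2.81503132e-03] 0.09305486935345943
top [ 0.44069131 -0.01703974  0.69841086] -0.09750624821841801
scene [ 1.19839873 -0.00664456  0.67810848] -0.04945587102773637
```

View pics/top0.png

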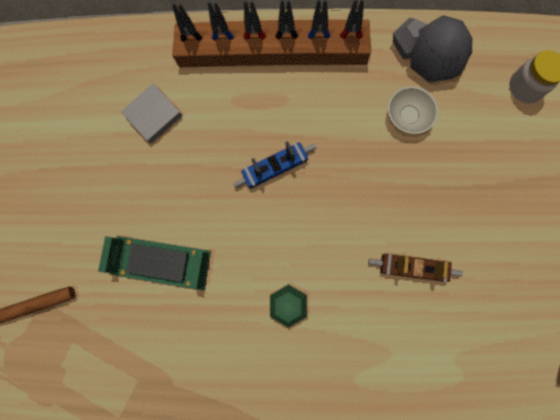

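View pics/scene0.png

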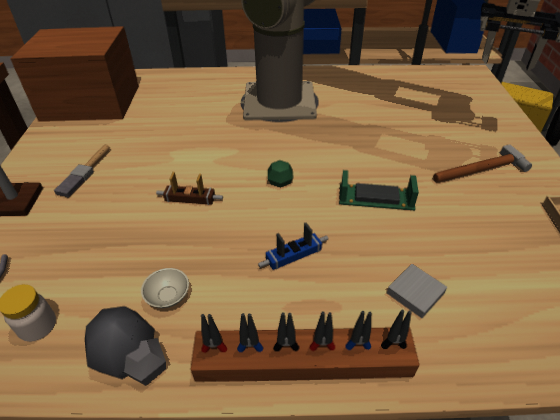

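Top view: the wooden rest lies with pin tips at about (370,262) and (461,273). The bracket is at about (155,262), with its dark ledge at (130-188, 245-282). The blue rest, at (275,166), is out of the way of the path.

```bash
cat > a.py <<'E'
from h import *
m=camera_model("top");im=cv2.imread("pics/top0.png");hsv=cv2.cvtColor(im,cv2.COLOR_BGR2HSV)
P=lambda a:np.round(a,4)
# ledge: dark gray
k=((hsv[:,:,1]<70)&(hsv[:,:,2]<110)).astype(np.uint8);k[:235]=0;k[295:]=0;k[:,:118]=0;k[:,205:]=0
k=cv2.morphologyEx(k,cv2.MORPH_OPEN,np.ones((3,3)))
c=max(cv2.findContours(k,0,2)[0],key=cv2.contourArea);r=cv2.minAreaRect(c);b=cv2.boxPoints(r)
print("ledge px",r);w=np.array([onz(m,*p,.02) for p in b]);print(P(w),P(w.mean(0)),[P(np.linalg.norm(w[i]-w[i-1])) for i in range(4)])
e=max((w[1]-w[0],w[2]-w[1]),key=np.linalg.norm);print("ledge ang",np.arctan2(e[1],e[0]))
# green
g=((hsv[:,:,0]>55)&(hsv[:,:,0]<90)&(hsv[:,:,1]>90)).astype(np.uint8);g[:220]=0;g[:,230:]=0
c=max(cv2.findContours(g,0,2)[0],key=cv2.contourArea);r=cv2.minAreaRect(c);print("green",r,cv2.boxPoints(r).round(1).tolist())
# rest
a=onz(m,370,262,.012);b=onz(m,461,273,.012);e=b-a
print("rest",P(a),P(b),P((a+b)/2),np.linalg.norm(e),np.arctan2(e[1],e[0]))
E
python3 a.py
python3 - <<'E'
import cv2,numpy as np
im=cv2.imread("pics/top0.png")
a=cv2.resize(im[215:315,80:230],None,fx=4,fy=4,interpolation=2);b=cv2.resize(im[215:315,345:495],None,fx=4,fy=4,interpolation=2)
cv2.imwrite("pics/c0.png",cv2.resize(np.vstack([a,b]),(450,600)))
E
```

```text
ledge px ((156.66177368164062, 262.3970642089844), (58.119834899902344, 30.254161834716797), 9.162346839904785)
[[0.4351 0.2751 0.02  ]
 [0.4865 0.2694 0.02  ]
 [0.4717 0.1671 0.02  ]
 [0.4213 0.1736 0.02  ]] [0.4536 0.2213 0.02  ] [np.float64(0.1024), np.float64(0.0517), np.float64(0.1033), np.float64(0.0508)]
ledge ang -1.7148626559091444
green ((167.28244018554688, 264.04461669921875), (78.44917297363281, 37.95089340209961), 8.972626686096191) [[125.5999984741211, 276.70001220703125], [131.5, 239.1999969482422], [209.0, 251.39999389648438], [203.10000610351562, 288.8999938964844]]
rest [ 0.4567 -0.1418  0.012 ] [ 0.4375 -0.2968  0.012 ] [ 0.4471 -0.2193  0.012 ] 0.15619903656368897 -1.6941850800229559
```

View pics/c0.png

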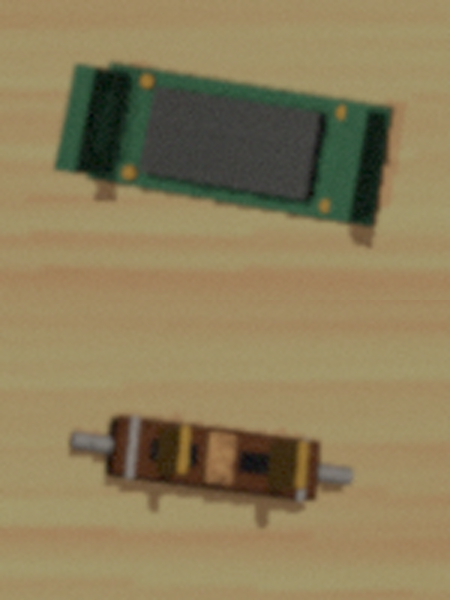

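Request:
carry_out:
  moves:
    - {"jaw": 0.093,"dx": -0.04,"dy": -0.03,"yaw": -0.126}
    - {"dx": -0.04,"dy": -0.03,"yaw": -0.125}
    - {"dx": -0.035,"dy": -0.05}
    - {"dx": -0.035,"dy": -0.05}
    - {"dx": -0.025,"dy": -0.055}
    - {"dx": -0.025,"dy": -0.055}
    - {"dx": -0.025,"dy": -0.055}
    - {"dx": -0.02,"dy": -0.055}

```text
invalid input at $.moves[0]: expected keys jaw, dx, dy, dz, yaw
```

```bash
cat >> h.py <<'E'
from scipy.spatial.transform import Rotation
def go(t,yang):
    "remaining shift in tool axes (after yaw) to TCP target t with tool y at world angle yang"
    s=read_state();R=Rotation.from_rotvec(s["orientation"]).as_matrix();a=np.arctan2(R[1,1],R[0,1])
    w=(yang-a+np.pi/2)%np.pi-np.pi/2
    y=np.array([np.cos(a+w),np.sin(a+w),0]);z=np.array([0,0,-1]);x=np.cross(y,z);d=np.array(t)-s["tool_pos"]
    print("t",s["t"],"pos",np.round(s["tool_pos"],4),"yaw",round(-w,4),"dxyz",np.round([d@x,d@y,d@z],4),"z",R[:,2].round(3),"F",np.round(s["force"],1),"op",s["opening"])
E
python3 -c "
from h import *
go([.447,-.219,.2],1.447);print(read_state()['q'])"
```

```text
t 0.1 pos [0.2189 0.5581 0.2177] yaw -0.25 dxyz [-0.3224 -0.743   0.0177] z [-0.001 -0.002 -1.   ] F [ 0.2  0.4 -0.2] op 0.0929963733111368
[ 1.11157171e+00  1.31098576e-01  1.48915001e+00  6.17732958e-06
  1.52303272e+00 -8.54137747e-02]
```

All keys are required.

Request:
carry_out:
  moves:
    - {"jaw": 0.093,"dx": -0.04,"dy": -0.03,"dz": 0,"yaw": -0.126}
    - {"jaw": 0.093,"dx": -0.04,"dy": -0.03,"dz": 0,"yaw": -0.125}
    - {"jaw": 0.093,"dx": -0.035,"dy": -0.05,"dz": 0,"yaw": 0}
    - {"jaw": 0.093,"dx": -0.035,"dy": -0.05,"dz": 0,"yaw": 0}
    - {"jaw": 0.093,"dx": -0.025,"dy": -0.055,"dz": 0,"yaw": 0}
    - {"jaw": 0.093,"dx": -0.025,"dy": -0.055,"dz": 0,"yaw": 0}
    - {"jaw": 0.093,"dx": -0.025,"dy": -0.055,"dz": 0,"yaw": 0}
    - {"jaw": 0.093,"dx": -0.02,"dy": -0.055,"dz": 0,"yaw": 0}

```text
t: 1.1
tool_pos: [0.4014, 0.1374, 0.2184]
orientation: [-0.193, -3.136, 0.0]
force: [1.0, 0.3, 0.6]
opening: 0.093
gripper_force: 0.0
```

```bash
python3 -c "
from h import *
go([.447,-.219,.2],1.447);print(read_state()['q'])"
```

```text
t 1.1 pos [0.4014 0.1374 0.2184] yaw 0.0011 dxyz [-0.0893 -0.348   0.0184] z [-0. -0. -1.] F [1.  0.3 0.6] op 0.09303870010393055
[ 2.08934824e-01 -3.64503183e-01  1.94529331e+00 -1.18844545e-04
  1.56085255e+00 -1.23911567e+00]
```

Request:
carry_out:
  moves:
    - {"jaw": 0.093,"dx": -0.015,"dy": -0.055,"dz": 0,"yaw": 0}
    - {"jaw": 0.093,"dx": -0.015,"dy": -0.055,"dz": 0,"yaw": 0}
    - {"jaw": 0.093,"dx": -0.015,"dy": -0.055,"dz": 0,"yaw": 0}
    - {"jaw": 0.093,"dx": -0.015,"dy": -0.055,"dz": 0,"yaw": 0}
    - {"jaw": 0.093,"dx": -0.015,"dy": -0.055,"dz": 0,"yaw": 0}
    - {"jaw": 0.093,"dx": -0.01,"dy": -0.05,"dz": 0,"yaw": 0}
    - {"jaw": 0.093,"dx": 0,"dy": -0.02,"dz": 0,"yaw": 0}
    - {"jaw": 0.093,"dx": 0,"dy": 0,"dz": 0,"yaw": 0}

```text
t: 2.1
tool_pos: [0.4428, -0.2145, 0.218]
orientation: [-0.197, -3.134, -0.001]
force: [0.3, 1.1, 0.2]
opening: 0.093
gripper_force: 0.0
```

```bash
python3 -c "
from h import *
go([.447,-.219,.2],1.447)
m=camera_model('wrist');im=read_camera('wrist')[:,:,::-1];cv2.imwrite('pics/w1.png',im)
import pickle;pickle.dump(m,open('w1.pkl','wb'))
V=np.array(m['view']);print(-V[:3,:3].T@V[:3,3])"
```

```text
t 2.1 pos [ 0.4428 -0.2145  0.218 ] yaw -0.0016 dxyz [-0.0047 -0.004   0.018 ] z [-0.001  0.001 -1.   ] F [0.3 1.1 0.2] op 0.0929934005684167
[ 0.36106226 -0.20438888  0.38484649]
```

View pics/w1.png

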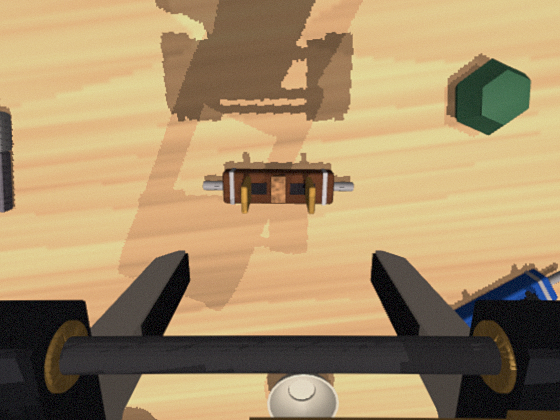

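The wrist view shows the rest level. Its pin tips are at (203,186) and (354,187), and the brass tabs are near columns 246 and 311.

```bash
python3 -c "
from h import *
import pickle;m=pickle.load(open('w1.pkl','rb'))
a=onz(m,203,186,.012);b=onz(m,354,186.7,.012);e=a-b
print(a,b,(a+b)/2,np.linalg.norm(e),np.arctan2(e[1],e[0]))
im=cv2.imread('pics/w1.png');h=cv2.cvtColor(im,cv2.COLOR_BGR2HSV)
k=((h[:,:,0]>15)&(h[:,:,0]<30)&(h[:,:,1]>140)).astype(np.uint8)
k[:170]=0;k[220:]=0;k[:,:225]=0;k[:,335:]=0
n,l,s,c=cv2.connectedComponentsWithStats(k);print([(x.tolist()) for x in s if x[4]>20])
g=go
ang=np.arctan2(e[1],e[0])%np.pi
c=(a+b)/2
go([c[0],c[1],.2],ang)
y=np.array([np.cos(ang),np.sin(ang),0]);x=np.array([-y[1],y[0],0])
for q in(-.034,.034):print([np.round(proj(m,[*(c+y*q+x*r)[:2],.07]),1).tolist() for r in(-.013,.013)])
print(ang)
"
```

```text
[ 0.4396732  -0.29661817  0.012     ] [ 0.46066528 -0.13628724  0.012     ] [ 0.45016924 -0.2164527   0.012     ] 0.1616993392954005 -1.7009854837497744
[[0, 0, 560, 420, 234599], [241, 176, 10, 38, 293], [304, 177, 12, 37, 281]]
t 2.15 pos [ 0.4431 -0.2135  0.2181] yaw 0.0059 dxyz [-0.0074 -0.002   0.0181] z [-0.001  0.001 -1.   ] F [-0.1 -0.2  0.3] op 0.09291521142703493
[[241.7, 214.6], [240.9, 187.3]]
[[315.0, 214.9], [316.0, 187.6]]
1.4406071698400187
```

Request:
carry_out:
  moves:
    - {"jaw": 0.093,"dx": -0.007,"dy": -0.002,"dz": 0.03,"yaw": 0.006}
    - {"jaw": 0.093,"dx": 0,"dy": 0,"dz": 0.05,"yaw": 0}
    - {"jaw": 0.093,"dx": 0,"dy": 0,"dz": 0.05,"yaw": 0}
    - {"jaw": 0.093,"dx": 0,"dy": 0,"dz": 0.035,"yaw": 0}
    - {"jaw": 0.093,"dx": 0,"dy": 0,"dz": 0.018,"yaw": 0}
    - {"jaw": 0.093,"dx": 0,"dy": 0,"dz": 0,"yaw": 0}

```text
t: 2.9
tool_pos: [0.4496, -0.2151, 0.0349]
orientation: [-0.2, -3.133, -0.002]
force: [-0.3, 0.2, 0.3]
opening: 0.0928
gripper_force: 0.0
```

```bash
python3 -c "
from h import *
go([.4502,-.2165,.035],1.4406)"
```

```text
t 2.9 pos [ 0.4496 -0.2151  0.0349] yaw 0.0024 dxyz [-0.0008 -0.0013 -0.0001] z [-0.002  0.001 -1.   ] F [-0.3  0.2  0.3] op 0.092802962663779
```

Request:
carry_out:
  grip_force: 25
  moves:
    - {"jaw": 0.06,"dx": 0,"dy": -0.001,"dz": 0,"yaw": 0}
    - {"jaw": 0.04,"dx": 0,"dy": 0,"dz": 0,"yaw": 0}
    - {"jaw": 0.028,"dx": 0,"dy": 0,"dz": 0,"yaw": 0}
    - {"jaw": 0.028,"dx": 0,"dy": 0,"dz": 0,"yaw": 0}
    - {"jaw": 0.028,"dx": 0,"dy": 0,"dz": 0,"yaw": 0}
    - {"jaw": 0.028,"dx": 0,"dy": 0,"dz": 0,"yaw": 0}

```text
t: 3.65
tool_pos: [0.4508, -0.2177, 0.0368]
orientation: [0.202, 3.133, -0.001]
force: [-0.4, 1.8, 6.7]
opening: 0.0382
gripper_force: 8.5
```

Request:
carry_out:
  moves:
    - {"jaw": 0.028,"dx": 0,"dy": 0,"dz": 0,"yaw": 0}
    - {"jaw": 0.028,"dx": 0,"dy": 0,"dz": 0,"yaw": 0}
    - {"jaw": 0.028,"dx": 0,"dy": 0,"dz": 0,"yaw": 0}

```text
t: 4.03
tool_pos: [0.4509, -0.2177, 0.037]
orientation: [0.202, 3.133, -0.001]
force: [-1.8, 2.0, 8.3]
opening: 0.0311
gripper_force: 25.0
```

Request:
carry_out:
  moves:
    - {"jaw": 0.028,"dx": 0,"dy": 0,"dz": -0.015,"yaw": 0}
    - {"jaw": 0.028,"dx": 0,"dy": 0,"dz": -0.03,"yaw": 0}
    - {"jaw": 0.028,"dx": 0,"dy": 0,"dz": -0.04,"yaw": 0}
    - {"jaw": 0.028,"dx": 0,"dy": 0,"dz": -0.04,"yaw": 0}
    - {"jaw": 0.028,"dx": 0,"dy": 0.01,"dz": -0.015,"yaw": 0}
    - {"jaw": 0.028,"dx": 0,"dy": 0.03,"dz": 0,"yaw": 0}
    - {"jaw": 0.028,"dx": 0,"dy": 0.04,"dz": 0,"yaw": 0}
    - {"jaw": 0.028,"dx": 0,"dy": 0.04,"dz": 0,"yaw": 0}

```text
t: 5.03
tool_pos: [0.4646, -0.0965, 0.1744]
orientation: [-0.203, -3.133, -0.001]
force: [1.2, 1.0, -2.9]
opening: 0.0308
gripper_force: 25.0
```

```bash
python3 -c "
from h import *
go([.4536,.2213,.17],1.427)"
```

```text
t 5.025 pos [ 0.4646 -0.0965  0.1744] yaw 0.0145 dxyz [0.0564 0.3129 0.0044] z [-0.002  0.001 -1.   ] F [ 1.2  1.  -2.9] op 0.030763703859794368
```

Request:
carry_out:
  moves:
    - {"jaw": 0.028,"dx": 0.008,"dy": 0.045,"dz": 0,"yaw": 0.007}
    - {"jaw": 0.028,"dx": 0.008,"dy": 0.05,"dz": 0,"yaw": 0.007}
    - {"jaw": 0.028,"dx": 0.008,"dy": 0.05,"dz": 0,"yaw": 0}
    - {"jaw": 0.028,"dx": 0.008,"dy": 0.05,"dz": 0,"yaw": 0}
    - {"jaw": 0.028,"dx": 0.008,"dy": 0.05,"dz": 0,"yaw": 0}
    - {"jaw": 0.028,"dx": 0.008,"dy": 0.04,"dz": 0,"yaw": 0}
    - {"jaw": 0.028,"dx": 0.008,"dy": 0.02,"dz": 0,"yaw": 0}
    - {"jaw": 0.028,"dx": 0,"dy": 0,"dz": 0,"yaw": 0}

```text
t: 6.02
tool_pos: [0.4508, 0.213, 0.1744]
orientation: [-0.219, -3.132, 0.001]
force: [0.2, 0.5, -2.2]
opening: 0.0309
gripper_force: 25.0
```

```bash
python3 -c "
from h import *
go([.4536,.2213,.17],1.427)
m=camera_model('wrist');im=read_camera('wrist')[:,:,::-1];cv2.imwrite('pics/w2.png',im)
import pickle;pickle.dump(m,open('w2.pkl','wb'))"
```

```text
t 6.025 pos [0.4508 0.213  0.1744] yaw 0.0039 dxyz [-0.0015  0.0086  0.0044] z [-0.002 -0.    -1.   ] F [ 0.2  0.5 -2.2] op 0.030895810556284292
```

View pics/w2.png

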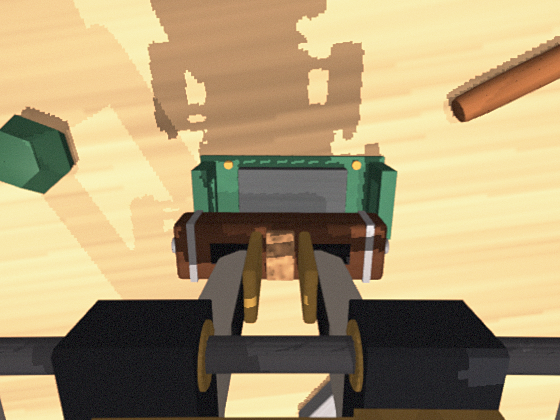

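The held rest spans columns 176-386, with the pins drawn in. Behind it the ledge's back corners are near (239,168) and (347,168), and the outer back corners of the cheeks are near columns 193 and 396.

```bash
cat > b.py <<'E'
from h import *
import pickle;m=pickle.load(open('w2.pkl','rb'))
im=cv2.imread('pics/w2.png');h=cv2.cvtColor(im,cv2.COLOR_BGR2HSV)
k=((h[:,:,1]<60)&(h[:,:,2]<140)).astype(np.uint8);k[:150]=0;k[212:]=0;k[:,:222]=0;k[:,370:]=0
k=cv2.morphologyEx(k,cv2.MORPH_OPEN,np.ones((3,3)))
for r in(175,185,195,205):
    x=np.where(k[r])[0];print("ledge",r,x.min(),x.max(),onz(m,x.min(),r,.02).round(4),onz(m,x.max()+1,r,.02).round(4))
for c in(255,280,310,335):
    y=np.where(k[:,c])[0].min();print("back",c,y,onz(m,c,y,.02).round(4))
g=((h[:,:,0]>50)&(h[:,:,0]<95)&(h[:,:,1]>80)).astype(np.uint8)
for r in(175,185,200,208):
    x=np.where(g[r,150:440])[0]+150;print("green",r,x.min(),x.max(),onz(m,x.min(),r,.052).round(4),onz(m,x.max()+1,r,.052).round(4))
w=((h[:,:,0]<15)&(h[:,:,1]>90)&(h[:,:,2]<110)).astype(np.uint8)
for r in(220,228,236):
    x=np.where(w[r,150:440])[0]+150;print("wood",r,x.min(),x.max(),onz(m,x.min(),r,.161).round(4),onz(m,x.max()+1,r,.161).round(4))
E
python3 b.py
```

```text
ledge 175 238 346 [0.43   0.1774 0.02  ] [0.4438 0.276  0.02  ]
ledge 185 238 346 [0.4392 0.1757 0.02  ] [0.4532 0.2752 0.02  ]
ledge 195 239 345 [0.4487 0.175  0.02  ] [0.4626 0.2735 0.02  ]
ledge 205 239 345 [0.4583 0.1733 0.02  ] [0.4722 0.2727 0.02  ]
back 255 167 [0.4248 0.1939 0.02  ]
back 280 167 [0.428  0.2164 0.02  ]
back 310 167 [0.4318 0.2434 0.02  ]
back 335 167 [0.4349 0.2659 0.02  ]
green 175 192 395 [0.4187 0.1446 0.052 ] [0.4421 0.3107 0.052 ]
green 185 193 394 [0.4271 0.1437 0.052 ] [0.4504 0.3095 0.052 ]
green 200 194 393 [0.4399 0.1418 0.052 ] [0.4632 0.3081 0.052 ]
green 208 195 392 [0.4469 0.1412 0.052 ] [0.4702 0.3069 0.052 ]
wood 220 178 381 [0.423  0.1622 0.161 ] [0.4381 0.2698 0.161 ]
wood 228 174 386 [0.4271 0.1591 0.161 ] [0.443  0.2721 0.161 ]
wood 236 175 385 [0.4317 0.1586 0.161 ] [0.4475 0.2714 0.161 ]
```

Request:
carry_out:
  moves:
    - {"jaw": 0.028,"dx": -0.002,"dy": 0.011,"dz": 0,"yaw": 0}
    - {"jaw": 0.028,"dx": 0,"dy": 0,"dz": 0.01,"yaw": 0}
    - {"jaw": 0.028,"dx": 0,"dy": 0,"dz": 0.025,"yaw": 0}
    - {"jaw": 0.028,"dx": 0,"dy": 0,"dz": 0.01,"yaw": 0}
    - {"jaw": 0.028,"dx": 0,"dy": 0,"dz": 0,"yaw": 0}

```text
t: 6.7
tool_pos: [0.4552, 0.2215, 0.1295]
orientation: [-0.225, -3.131, 0.002]
force: [0.3, -0.3, -1.9]
opening: 0.0309
gripper_force: 25.0
```

```bash
python3 -c "
from h import *
go([.4541,.2242,.057],1.431)"
```

```text
t 6.7 pos [0.4552 0.2215 0.1295] yaw -0.0036 dxyz [0.0015 0.0025 0.0725] z [-0.002 -0.001 -1.   ] F [ 0.3 -0.3 -1.9] op 0.030900086600339677
```

Request:
carry_out:
  moves:
    - {"jaw": 0.028,"dx": 0.001,"dy": 0.002,"dz": 0.01,"yaw": -0.003}
    - {"jaw": 0.028,"dx": 0,"dy": 0,"dz": 0.02,"yaw": 0}
    - {"jaw": 0.028,"dx": 0,"dy": 0,"dz": 0.02,"yaw": 0}
    - {"jaw": 0.028,"dx": 0,"dy": 0,"dz": 0.012,"yaw": 0}
    - {"jaw": 0.028,"dx": 0,"dy": 0,"dz": 0.006,"yaw": 0}
    - {"jaw": 0.028,"dx": 0,"dy": 0,"dz": 0.003,"yaw": 0}
    - {"jaw": 0.028,"dx": 0,"dy": 0,"dz": 0,"yaw": 0}

```text
t: 7.58
tool_pos: [0.4556, 0.2244, 0.0601]
orientation: [0.219, 3.133, 0.0]
force: [0.1, -0.3, -2.7]
opening: 0.0307
gripper_force: 25.0
```

```bash
python3 -c "
from h import *
go([.4541,.2242,.057],1.431)
im=read_camera('scene')[140:230,310:450,::-1];a=read_camera('wrist')[:,:,::-1]
cv2.imwrite('pics/s3.png',np.vstack([cv2.resize(im,(560,360),interpolation=2),a[120:340]]))"
```

```text
t 7.575 pos [0.4556 0.2244 0.0601] yaw -0.0 dxyz [ 0.0015 -0.0004  0.0031] z [ 0.001  0.    -1.   ] F [ 0.1 -0.3 -2.7] op 0.030722142222793142
```

View pics/s3.png

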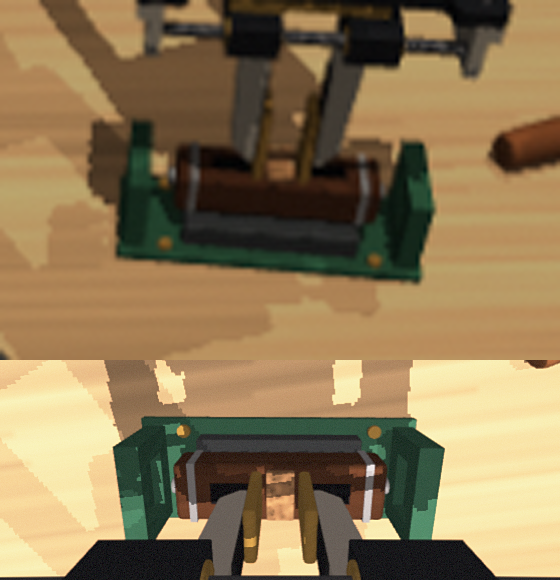

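The rest is between the cheeks, centred and just above the ledge: block columns 176-386, cheeks 150-408 in the wrist view. I'll lower the last few millimetres, then open slowly.

Request:
carry_out:
  moves:
    - {"jaw": 0.028,"dx": 0.001,"dy": 0,"dz": 0.002,"yaw": 0}
    - {"jaw": 0.028,"dx": 0,"dy": 0,"dz": 0.0015,"yaw": 0}
    - {"jaw": 0.028,"dx": 0,"dy": 0,"dz": 0,"yaw": 0}

```text
t: 8.05
tool_pos: [0.4545, 0.2245, 0.057]
orientation: [0.219, 3.134, 0.0]
force: [-2.1, -1.5, 5.6]
opening: 0.031
gripper_force: 25.0
```

Contact with the ledge; release.

Request:
carry_out:
  moves:
    - {"jaw": 0.04,"dx": 0,"dy": 0,"dz": 0,"yaw": 0}
    - {"jaw": 0.05,"dx": 0,"dy": 0,"dz": 0,"yaw": 0}
    - {"jaw": 0.06,"dx": 0,"dy": 0,"dz": 0,"yaw": 0}
    - {"jaw": 0.07,"dx": 0,"dy": 0,"dz": 0,"yaw": 0}
    - {"jaw": 0.08,"dx": 0,"dy": 0,"dz": 0,"yaw": 0}
    - {"jaw": 0.088,"dx": 0,"dy": 0,"dz": 0,"yaw": 0}
    - {"jaw": 0.088,"dx": 0,"dy": 0,"dz": 0,"yaw": 0}
    - {"jaw": 0.088,"dx": 0,"dy": 0,"dz": 0,"yaw": 0}

```text
t: 9.05
tool_pos: [0.4542, 0.2244, 0.0561]
orientation: [-0.219, -3.134, 0.0]
force: [-0.4, -0.5, 0.2]
opening: 0.088
gripper_force: 0.0
```

```bash
python3 -c "
from h import *
go([.4541,.2242,.057],1.431)
im=read_camera('scene')[140:230,310:450,::-1];a=read_camera('wrist')[:,:,::-1]
cv2.imwrite('pics/s4.png',np.vstack([cv2.resize(im,(560,360),interpolation=2),a[120:340]]))"
```

```text
t 9.05 pos [0.4542 0.2244 0.0561] yaw 0.0 dxyz [ 0.0001 -0.0002 -0.0009] z [-0. -0. -1.] F [-0.4 -0.5  0.2] op 0.08800490829646444
```

View pics/s4.png

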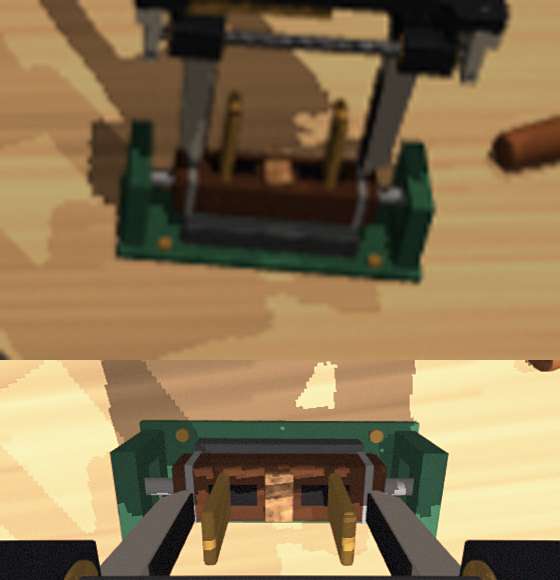

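Both pins, at (160,485) and (398,487), reach into the slots and the tabs have spread. I'll back straight up.

Request:
carry_out:
  moves:
    - {"jaw": 0.09,"dx": 0,"dy": 0,"dz": -0.01,"yaw": 0}
    - {"jaw": 0.09,"dx": 0,"dy": 0,"dz": -0.03,"yaw": 0}
    - {"jaw": 0.09,"dx": 0,"dy": 0,"dz": -0.04,"yaw": 0}
    - {"jaw": 0.09,"dx": 0,"dy": 0,"dz": -0.04,"yaw": 0}
    - {"jaw": 0.09,"dx": 0,"dy": 0,"dz": -0.03,"yaw": 0}
    - {"jaw": 0.09,"dx": 0,"dy": 0,"dz": 0,"yaw": 0}
    - {"jaw": 0.09,"dx": 0,"dy": 0,"dz": 0,"yaw": 0}

```text
t: 10.02
tool_pos: [0.4539, 0.2243, 0.2055]
orientation: [-0.219, -3.133, 0.0]
force: [-0.3, -0.3, -0.5]
opening: 0.0899
gripper_force: 0.0
```

```bash
python3 -c "
from h import *
go([.4541,.2242,.057],1.431)
cv2.imwrite('pics/w5.png',read_camera('wrist')[:,:,::-1])"
```

```text
t 10.025 pos [0.4539 0.2243 0.2055] yaw 0.0 dxyz [-2.000e-04 -1.000e-04  1.485e-01] z [-0.001 -0.    -1.   ] F [-0.3 -0.3 -0.5] op 0.0899242341416146
```

View pics/w5.png

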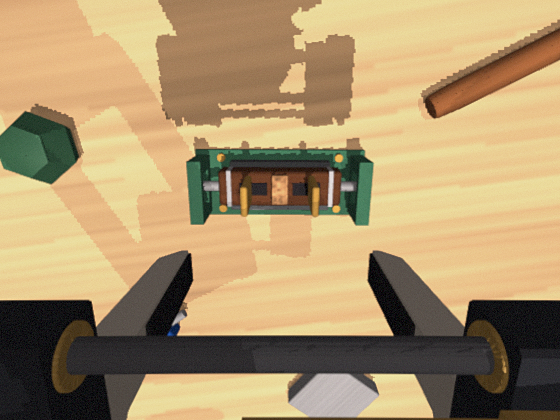

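The rest is seated level at (280,187), both pins are in the slots and the gripper is clear.

```bash
python3 -c "
from plant import *
print(close_job())"
```

```text
the job is handed in; nothing more can be done
None
```

The wooden rest is on the bracket's ledge with both pins sprung into the slots and the gripper clear; I left the blue rest alone and handed the job in at about 10 s, though the hand-in returned no verdict.

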